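# Hand a sample pot in through the drop-in box's gravity flap

## Robot

A 6-joint arm with a two-finger parallel gripper is mounted at the origin on a cart in front of the work surface, level with it; the furniture and walls round the work are solid. World frame = base frame: x ahead of the robot, y to its left, z up, the work surface at z = 0. Lengths are in m, angles in rad, forces in N, time in s.
With the tool pointing down it reaches from about 0.35 to 0.975 m from the base axis. Payload 4.9 kg.
Tool frame: the origin (TCP) lies on the centre line of the jaws, within the pads' length; the fingertips stand 8 mm ahead of it and the grasp point (between the pads) lies 11 mm behind it; z points along the fingers, y is the direction in which the jaws open and shut (so a half turn about z gives the same grasp; the last joint's range is limited). The gripper opens to 85 mm and grips with 20 to 120 N. Pads are 22 mm wide; open, the fingers measure 114 mm over their backs; the gripper's body (76 mm by 85 mm) begins 54 mm behind the grasp point. The pads swing forward as they close: fully open they stand 13 mm farther back than shut.
Start: joints at [1.044, 0.053, 1.613, -0, 1.476, -0.119], TCP at [0.248, 0.574, 0.207] pointing down, gripper open.
Joint ranges: [-3.01, 3.01], [-1.01, 2.22], [0.06, 2.58], [-1.02, 4.17], [0.09, 2.62], [-3.14, 3.14]. Speed limits (rad/s): [2.57, 2.57, 3.14, 3.14, 3.14, 3.14].

## Interface

Orientations are given as a rotation vector (axis times angle).
In Python, from station import get_obs, get_image, calibration, finish_job gives the robot as it stands. The module is installed in compiled form; this text tells all that it offers.
- The arm moves only by the shell command python3 -m jog 'ROWS' [FORCE]. ROWS is JSON, a list of rows, each a list of 7 numbers: the shift along the tool's x, y, z in cm, then the turn, a rotation vector about the tool's x, y, z in rad, then the closure in counts, from 0 (fully open) to 255 (shut). In form: [[dx, dy, dz, ax, ay, az, jaw], ...]. A call has 1 to 8 rows; each row is the pose to reach, as a shift and turn from the pose measured when the call began, along the tool's axes at that moment; what a row does not reach only later rows make up. A row lasts 1/12 s, in which the tool goes at most 41.7 mm and 7.16 degrees, less where a joint would pass 70% of its speed; a pose out of reach is approached as far as the arm can. A call with a gripper value outside its range is refused whole. The fingers move at their own pace and stop on an object; FORCE is the grip in N (left out, the last holds). Time passes only in rows, so rows that repeat a pose let the fingers close. It gives the time, the measured TCP pose, the force and the opening at its end, in the units of the state.
- get_obs(): the state, without advancing time (a new reading comes with each control period).
- get_image(name): name is "scene" or "side" or "wrist"; returns the picture (420x560x3 uint8, red, green, blue); there is no depth.
- calibration(name): a dict with "vfov" (degrees; the focal length in pixels is half the picture's height over the tangent of half this angle, whatever the lens; pixels are square), "cx", "cy" (the principal point, pixels), "R" (3x3) and "t" (3): a world point X has camera coordinates R X + t. Camera axes: x right, y down, z forward; pixel columns grow to the right and rows downward; lengths in m; the calibration is good to about 2 mm. A picture is of the moment at which its call begins: read the wrist's pose just before it. calibration takes no time and is no camera call; for the wrist camera it gives the pose at the moment of the call.
- finish_job(): hands the job in, once; it reports no verdict.
The state is a dict: "t": time; "q": joint angles; "dq": joint speeds; "effort": joint torques, N m; "tool_pos": TCP position; "tool_rot": TCP orientation; "contact_force": force on the tool from outside, world axes, zero at the start; "wrist_torque": the same for the moment, N m; "opening": finger opening in m.
Only numpy, scipy, OpenCV 4.12 (cv2) and the standard library are available. Lean on these libraries where they do the work, as an engineer would, in place of code of your own. Each camera call takes 0.05 s, during which the arm holds its last target. There are 200 camera calls.

## Task

Hand in the sample pot that stands on the sill of the white drop-in box: with a fingertip push the slide bolt above the flap all the way to the left to free the flap, gently push the pot along the sill and in through the flap until it slides down the chute, then draw the fingers back out so that the flap falls shut, and push the bolt all the way back to the right to lock it. Only push with the fingertips: do not pick the pot up, knock it over or push it off the sill, and leave everything else on the bench where it stands.

Things in the scene. Friction and masses are not known exactly. Their poses are not given: they have to be found in the camera images.
- drop_box: White sheet-metal drop-in box for sample pots, fixed on the bench, 106 mm wide, 190 mm deep behind its flap, 199 mm high, clear window as roof; its inside ends at x = 185 mm. Origin: on the bench (z = 0) under the middle of the hanging flap, whose plane is x = 0; +x points into the box (the way the pot is pushed), +y to its left, z up.
- sill_edge (a point): Middle of the flap's plane on top of the sill, 85 mm above the bench; axes as the box. The level sill runs from x = -130 to +28 mm, 96 mm clear between side rails 12 mm high. At x = +28 mm it breaks off into a slippery chute, 40 degrees down to the floor 12 mm above the bench. The mouth under the flap's axle is 96 mm wide, 105 mm high. Open above in front of x = -17 mm.
- flap (a joint): Hinge of the flap, rad: 30 g aluminium leaf, 92 mm wide, 102 mm long, on an axle at x = 0, 190 mm above the bench; foot 3 mm above the sill. 0 = hanging shut; opens only inwards (foot to +x and up), to 1.45; its weight shuts it in about 1 s. A tab 20 mm high above the axle tips towards the robot as it opens: a closed bolt stops it after about 0.1 rad, and the bolt can close only with the flap shut.
- bolt (a joint): Slide of the bolt, m. 0 = locked (fully right, its bar lies before the flap's tab); 0.045 = drawn fully left (+y of the box), flap free. Starts at 0 to 0.004; stays where it is left; moving it takes 2 to 3 N. Its channel crosses the top of the mouth at x = -17 to -3 mm, 195 to 211 mm above the bench.
- bolt_knob (a point): Centre of the bolt's black knob, an upright cylinder 14 mm in diameter, 20 mm high (214 to 234 mm above the bench), on the bolt bar, 8 mm in front of the flap's plane; axes as the box. It moves with the bolt: y = +2 mm in the box's frame when locked, +47 mm when drawn. Nothing beside it is higher than 212 mm.
- pot: The sample pot to hand in: white plastic pot, white screw lid, 59 mm high, body 44 mm and lid (upper 14 mm) 49 mm in diameter, 60 to 100 g, standing on the sill in front of the flap. Origin: centre of its underside, z up.
- spare_pot: Bystander: a like white-lidded pot, 49 mm wide, 59 mm high, on the bench to the right of the sill. Origin: centre of its underside.
- vial_red_cap: Bystander: glass vial, 45 mm wide, 79 mm high, on the bench to the right of the box. Origin: centre of its underside.
- lone_pot: Bystander: blue-lidded pot, 49 mm wide, 59 mm high, on the bench behind the meter, left of the middle. Origin: centre of its underside.
- vial_green_cap: Bystander: glass vial, 45 mm wide, 79 mm high, near the blue-lidded pot. Origin: centre of its underside.
- timer: Bystander: flat timer, 63 x 63 x 20 mm, on the bench on the robot's left, between the balance and the meter. Origin: centre of its underside.

How it is judged:
On the way, in this order (a step that is already met when the one before it is completed fails the run):
1. the bolt is drawn fully left while the pot still stands on the sill in front of the flap (value of joint bolt above 0.04 m and x of pot in the frame of drop_box below -0.02 m and z of pot in the frame of drop_box above 0.075 m), for 0.1 s.
2. the pot has gone in under the flap and lies at the bottom of the box, and the flap has fallen shut behind the withdrawn fingers, with the bolt still drawn (x of pot in the frame of drop_box between 0.05 and 0.19 m and y of pot in the frame of drop_box between -0.05 and 0.05 m and z of pot in the frame of drop_box between 0 and 0.08 m and value of joint flap below 0.08 rad and value of joint bolt above 0.03 m and contact force between the arm and flap below 0.05 N), for 0.2 s.
At the end, for the whole second after the job is handed in: The pot rests inside the box at the foot of the chute, the flap hangs shut (within 0.08 rad) and the bolt is back across it (within 6 mm of fully right) (x of pot in the frame of drop_box between 0.05 and 0.19 m and y of pot in the frame of drop_box between -0.05 and 0.05 m and z of pot in the frame of drop_box between 0 and 0.08 m and linear speed of pot below 0.02 m/s and value of joint flap below 0.08 rad and value of joint bolt below 0.006 m); the robot touches nothing.
It fails at once if the pot is lifted off the sill (underside more than 12 mm above it) (z of pot in the frame of drop_box above 0.097 m).
It fails at once if the pot is knocked over on the sill (x of pot in the frame of drop_box below 0 m and angle between pot's own z axis and vertical above 0.7 rad).
It fails at once if the pot is pushed off the sill (z of pot in the frame of drop_box below 0.065 m and (x of pot in the frame of drop_box below 0 m or y of pot in the frame of drop_box below -0.055 m or y of pot in the frame of drop_box above 0.055 m)).
It fails at once if the pot is squeezed or rammed (the fingers press on it with over 20 N) (contact force between the fingers and pot above 20 N).
It fails at once if another thing on the bench is moved by more than 15 mm or tipped over (distance of any of spare_pot, vial_red_cap, lone_pot, vial_green_cap, timer from where it was at the start of the episode above 0.015 m or angle between any of spare_pot, vial_red_cap, lone_pot, vial_green_cap, timer's own z axis and vertical above 0.35 rad).
It also fails if it takes over 67 s, if anything falls off the work surface, if the arm or the gripper's body presses on something with over 40 N, if the wrist force passes 120 N, or if a joint passes its speed limit or range.

## Working session

There is one attempt and no reset: what is moved stays moved. The work goes in short steps, Python scripts to look and compute and a shell command to move; the robot and the scene stay as the last step left them, time stands still between calls to the robot, and variables do not carry over. Pictures are saved under pics/ and viewed, about 8 in all and at most 12, crops included, and the job is handed in when it is done.

```bash
mkdir -p pics
cat > h.py <<'E'
import numpy as np,cv2
from scipy.spatial.transform import Rotation as Ro
from station import get_obs,get_image,calibration
def cam(n):
    c=calibration(n);f=210/np.tan(np.radians(c['vfov'])/2)
    return f,c['cx'],c['cy'],np.array(c['R']),np.array(c['t'])
def ray(n,u,v,z):
    f,cx,cy,R,t=cam(n);C=-R.T@t;d=R.T@np.array([(u-cx)/f,(v-cy)/f,1]);return C+d*(z-C[2])/d[2]
def proj(n,X):
    f,cx,cy,R,t=cam(n);p=R@np.array(X)+t;return p[:2]/p[2]*f+[cx,cy]
def tool(p):
    o=get_obs();return Ro.from_rotvec(o['tool_rot']).inv().apply(np.array(p)-o['tool_pos'])*100
E
python3 - <<'E'
from h import *
o=get_obs();print(o['tool_pos'],Ro.from_rotvec(o['tool_rot']).as_matrix().round(3),o['opening'])
a=[get_image(n) for n in('scene','side')]
for n,i in zip(('scene','side'),a):
    cv2.imwrite(f'pics/{n}0.png',cv2.resize(i[:,:,::-1],(800,600),interpolation=cv2.INTER_CUBIC))
    f,cx,cy,R,t=cam(n);print(n,f,-R.T@t,R[2])
E
```

```text
[0.24752525 0.57316229 0.2056573 ] [[-0.918  0.397 -0.001]
 [ 0.397  0.918 -0.002]
 [ 0.    -0.002 -1.   ]] 0.08538842044745022
scene 459.9643444823907 [ 0.0082173  -0.83370147  1.17780909] [ 0.39127641  0.52376968 -0.7566823 ]
side 504.4187566282987 [ 0.22912008 -1.33264116  0.66552945] [ 0.21068077  0.89619704 -0.3904414 ]
```

View pics/scene0.png

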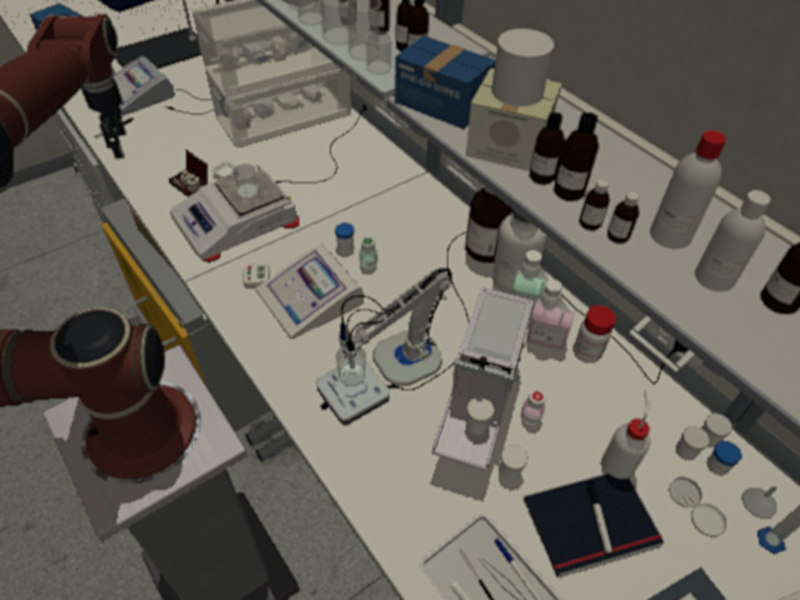

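View pics/side0.png

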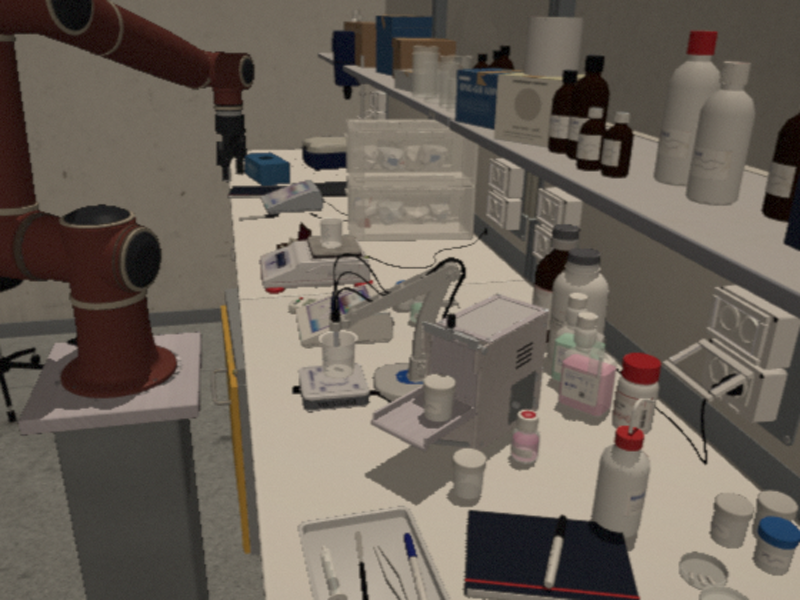

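The scene picture shows the box around (490,360), with the pot on its sill at (480,415), the spare pot at (513,460) and the red vial at (534,405). In the side picture the knob is at (450,320) and the pot at (438,398). Next I'll enlarge crops.

Run:
```python
import cv2,numpy as np
a=cv2.imread('pics/scene0.png');b=cv2.imread('pics/side0.png')
A=cv2.resize(a[280:500,420:560],None,fx=2.7,fy=2.7,interpolation=cv2.INTER_CUBIC)
B=cv2.resize(b[280:500,360:560],None,fx=2.0,fy=2.7,interpolation=cv2.INTER_CUBIC)
cv2.imwrite('pics/c1.png',np.hstack([A,B]));print(A.shape,B.shape)
```

```text
(594, 378, 3) (594, 400, 3)
```

View pics/c1.png

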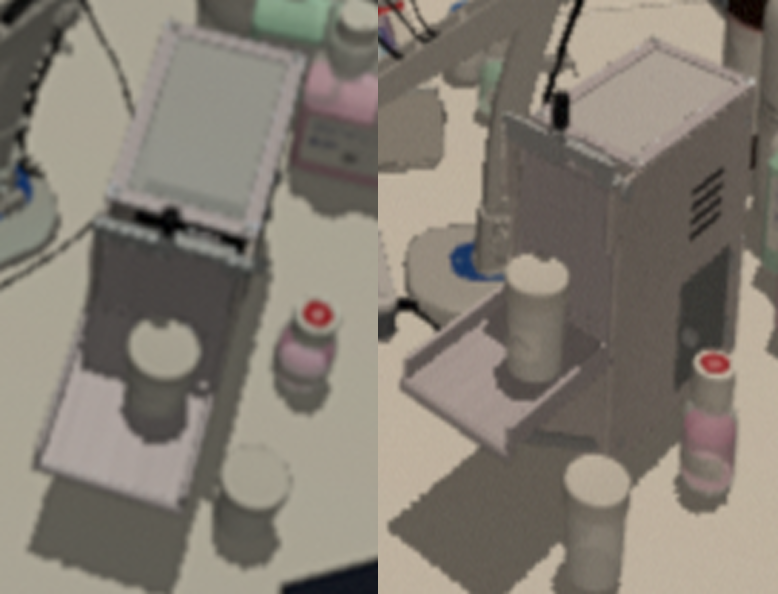

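```bash
cat > fit.py <<'E'
from h import *
from scipy.optimize import least_squares
S=lambda x,y:('scene',(420+x/2.7)/1.42857,(280+y/2.7)/1.42857)
D=lambda x,y:('side',(360+(x-378)/2)/1.42857,(280+y/2.7)/1.42857)
P=[(S(170,25),(.19,.053,.199)),(S(303,58),(.19,-.053,.199)),(S(38,467),(-.13,.05,.085)),(S(183,507),(-.13,-.05,.085)),(S(168,218),(-.008,.003,.224)),
(D(755,82),(.19,-.053,.199)),(D(655,42),(.19,.053,.199)),(D(505,455),(-.13,-.05,.085)),(D(403,384),(-.13,.05,.085)),(D(560,110),(-.008,.003,.224))]
def W(q,X):
    c,s=np.cos(q[2]),np.sin(q[2]);return np.array([q[0]+c*X[0]-s*X[1],q[1]+s*X[0]+c*X[1],X[2]])
def res(q): return np.concatenate([proj(n,W(q,X))-[u,v] for (n,u,v),X in P])
if __name__=='__main__':
    r=least_squares(res,[.75,-.2,.3],loss='soft_l1');q=r.x;print(q,np.degrees(q[2]));print(res(q).reshape(-1,2).round(1))
    R=np.array([[np.cos(q[2]),np.sin(q[2])],[-np.sin(q[2]),np.cos(q[2])]])
    for nm,p,z in[('pot',S(165,348),.144),('pot',D(538,276),.144),('spare',S(255,480),.059),('spare',D(597,480),.059),('vial',S(318,313),.079),('vial',D(714,363),.079)]:
        w=ray(*p,z);print(nm,w.round(3),'box',(R@(w[:2]-q[:2])).round(3))
E
python3 fit.py
```

```text
[ 0.55117975 -0.38060309  0.6165307 ] 35.324607126001204
[[-0.7 -0.8]
 [ 1.4 -0. ]
 [ 0.4 -0.4]
 [-0.   0.8]
 [ 1.3  2.2]
 [ 0.5 -0.2]
 [-1.5 -1.3]
 [-0.1 -1.5]
 [-0.2 -1.1]
 [-0.2  0.7]]
pot [ 0.517 -0.418  0.144] box [-0.049 -0.011]
pot [ 0.518 -0.422  0.144] box [-0.051 -0.015]
spare [ 0.541 -0.501  0.059] box [-0.078 -0.092]
spare [ 0.543 -0.501  0.059] box [-0.076 -0.094]
vial [ 0.66  -0.434  0.079] box [ 0.058 -0.107]
vial [ 0.66  -0.435  0.079] box [ 0.057 -0.107]
```

```bash
cat >> h.py <<'E'
Q=np.array([.5512,-.3806,.6165])
def B2W(b):
    c,s=np.cos(Q[2]),np.sin(Q[2]);return np.array([Q[0]+c*b[0]-s*b[1],Q[1]+s*b[0]+c*b[1],b[2]])
def W2B(w):
    c,s=np.cos(Q[2]),np.sin(Q[2]);d=np.array(w)[:2]-Q[:2];return np.array([c*d[0]+s*d[1],-s*d[0]+c*d[1],w[2]])
def RT(tilt):  # tool x=box x, y=-box y, tilted fingers toward +box x by tilt from down
    c,s=np.cos(Q[2]),np.sin(Q[2]);b=np.array([[c,s,0],[s,-c,0],[0,0,-1]]).T
    return Ro.from_matrix(np.array([[c,s,0],[s,-c,0],[0,0,-1.]]).T@Ro.from_rotvec([0,tilt,0]).as_matrix())
def go(b,tilt=0,yaw=0):
    o=get_obs();R=Ro.from_rotvec(o['tool_rot']);T=Ro.from_rotvec([0,0,yaw])*RT(tilt)
    print('shift cm',(R.inv().apply(B2W(b)-o['tool_pos'])*100).round(2),'turn',(R.inv()*T).as_rotvec().round(3))
def st():
    o=get_obs();print('t %.2f'%o['t'],'tcp box',W2B(o['tool_pos']).round(4),'z axis',Ro.from_rotvec(o['tool_rot']).as_matrix()[:,2].round(3),'q',np.round(o['q'],3),'F',np.round(o['contact_force'],1),'open',round(o['opening'],3))
E
python3 - <<'E'
from h import *
from scipy.optimize import least_squares
for a,b in[((443,275),(458,265)),((350,345),(336,320))]:
    r=least_squares(lambda X:np.r_[proj('scene',X)-np.array(a)/1.42857,proj('side',X)-np.array(b)/1.42857],[.5,-.1,.2]);print(r.x,r.cost)
print(B2W((-.008,-.05,.26)));go((-.008,-.05,.40));st()
E
```

```text
[ 0.61463067 -0.17992031  0.23778768] 2.397303794531295
[ 0.40237311 -0.1556983   0.14024452] 0.18003747574172033
[ 0.57358189 -0.42602082  0.26      ]
shift cm [-69.55 -78.84 -19.29] turn [-1.000e-03  2.000e-03  2.117e+00]
t 0.10 tcp box [0.3037 0.9538 0.2058] z axis [-0.001 -0.002 -1.   ] q [ 1.044  0.053  1.614 -0.     1.476 -0.119] F [ 0.7 -0.1  0.2] open 0.085
```

```bash
python3 -m jog '[[0,0,-4,0,0,0,255],[0,0,-8,0,0,0,255],[0,0,-12,0,0,0,255],[0,0,-16,0,0,0,255],[0,0,-19.3,0,0,0,255],[-2.7,-3.2,-19.3,0,0,0.1,255],[-5.4,-6.4,-19.3,0,0,0.2,255],[-8.1,-9.6,-19.3,0,0,0.3,255]]' 20
python3 -c "
from h import *
st();go((-.008,-.05,.40))"
```

```text
t: 0.77
tool_pos: [0.2839, 0.4529, 0.399]
tool_rot: [-1.093, -2.945, 0.003]
contact_force: [1.5, -0.0, 0.5]
opening: 0.0001
t 0.77 tcp box [0.2639 0.8346 0.399 ] z axis [-0.001 -0.002 -1.   ] q [ 8.720e-01 -2.020e-01  1.541e+00 -1.000e-03  1.805e+00  1.200e-02] F [ 1.5 -0.   0.5] open 0.0
shift cm [-7.931e+01 -4.770e+01  3.000e-02] turn [-1.000e-03  2.000e-03  1.814e+00]
```

```bash
python3 -m jog '[[-3.4,-2.1,0,0,0,0.1,255],[-6.8,-4.2,0,0,0,0.2,255],[-10.3,-6.2,0,0,0,0.3,255],[-13.7,-8.3,0,0,0,0.4,255],[-17.1,-10.3,0,0,0,0.5,255],[-20.6,-12.4,0,0,0,0.6,255],[-24,-14.4,0,0,0,0.7,255],[-27.4,-16.5,0,0,0,0.8,255]]' 
python3 -c "
from h import *
st();go((-.008,-.05,.40))"
```

```text
t: 1.43
tool_pos: [0.3838, 0.1473, 0.3991]
tool_rot: [2.159, 2.281, -0.002]
contact_force: [0.9, 0.4, 0.7]
opening: -0.0004
t 1.43 tcp box [0.1686 0.5275 0.3991] z axis [-0.001 -0.002 -1.   ] q [ 0.186 -0.504  1.77  -0.002  1.876  0.13 ] F [0.9 0.4 0.7] open -0.0
shift cm [-5.829e+01  1.578e+01 -1.000e-02] turn [0.    0.002 1.01 ]
```

```bash
python3 -m jog '[[-3.8,1.05,0,0,0,0.1,255],[-7.6,2.1,0,0,0,0.2,255],[-11.5,3.1,0,0,0,0.3,255],[-15.4,4.2,0,0,0,0.4,255],[-19.3,5.2,0,0,0,0.5,255],[-23.2,6.3,0,0,0,0.6,255],[-27,7.3,0,0,0,0.7,255],[-31,8.4,0,0,0,0.8,255]]' 
python3 -c "
from h import *
st();go((-.008,-.05,.40))"
```

```text
t: 2.1
tool_pos: [0.4848, -0.1595, 0.3991]
tool_rot: [2.88, 1.253, -0.002]
contact_force: [0.4, -0.0, 0.4]
opening: -0.0
t 2.10 tcp box [0.0736 0.2188 0.3991] z axis [-0.001 -0.001 -1.   ] q [-4.630e-01 -2.610e-01  1.590e+00 -1.000e-03  1.813e+00  2.870e-01] F [ 0.4 -0.   0.4] open -0.0
shift cm [-13.45  24.66  -0.06] turn [0.    0.001 0.204]
```

```bash
python3 -m jog '[[-1.9,3.5,0,0,0,0.1,255],[-3.8,7,0,0,0,0.2,255],[-5.7,10.5,0,0,0,0.204,255],[-7.6,14,0,0,0,0.204,255],[-9.5,17.5,0,0,0,0.204,255],[-11.4,21,0,0,0,0.204,255],[-13.4,24.7,0,0,0,0.204,255],[-13.4,24.7,4,0,0,0.204,255]]'
python3 - <<'E'
from h import *
st();go((-.008,-.04,.226))
i=get_image('wrist')
for k,y in((0,.002),(1,.006)): print(proj('wrist',B2W((-.008,y,.234))))
print(proj('wrist',B2W((0,-.05,.199))))
cv2.imwrite('pics/w1.png',cv2.resize(i[:,:,::-1],(800,600),interpolation=cv2.INTER_CUBIC))
E
```

```text
t: 2.77
tool_pos: [0.5774, -0.4353, 0.3662]
tool_rot: [2.981, 0.941, 0.008]
contact_force: [0.1, -0.2, 1.1]
opening: 0.0001
t 2.77 tcp box [-0.0102 -0.0598  0.3662] z axis [ 0.01  -0.013 -1.   ] q [-0.747  0.23   1.157 -0.003  1.738  0.211] F [ 0.1 -0.2  1.1] open 0.0
shift cm [ 0.21 -2.21 13.99] turn [ 0.016 -0.    -0.005]
[227.98113323 196.61112591]
[223.99245953 196.61283129]
[280.18503434 180.93658111]
```

View pics/w1.png

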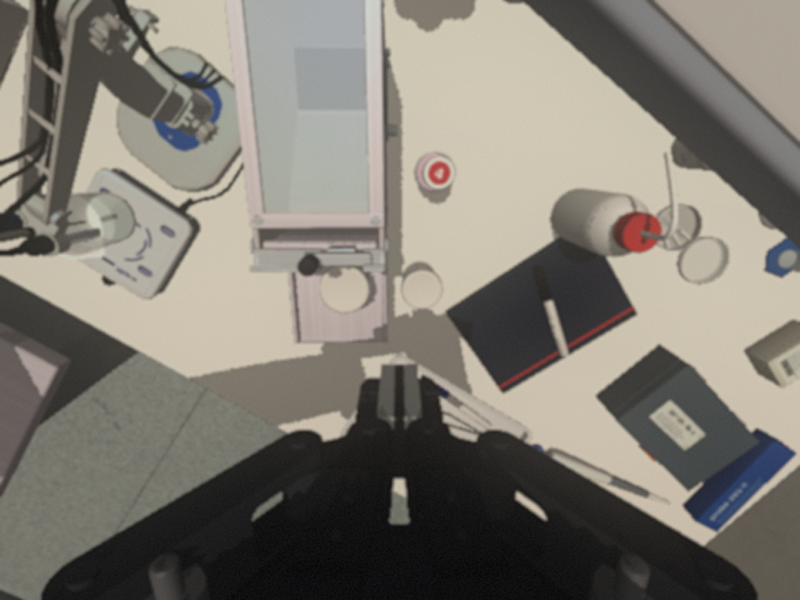

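The knob is at (308,264) and the sill's front corners at (298,342) and (387,342). The arm may not have settled, so I'll check the pose and recompute.

Run:
```python
from h import *
st()
c0=cam('wrist');i=get_image('wrist');st()
for b in((-.008,.003,.234),(-.13,.05,.085),(-.13,-.05,.085),(-.05,-.013,.144)): print(b,proj('wrist',B2W(b))*1.42857)
I=cv2.resize(i[:,:,::-1],(800,600),interpolation=cv2.INTER_CUBIC)
cv2.imwrite('pics/w2.png',cv2.resize(I[170:370,220:460],None,fx=3,fy=3,interpolation=cv2.INTER_CUBIC))
```

```text
t 2.82 tcp box [-0.0099 -0.0518  0.3485] z axis [-0.009  0.006 -1.   ] q [-0.745  0.231  1.185 -0.002  1.736  0.212] F [  0.1  -0.1 -10.3] open 0.0
t 2.87 tcp box [-0.0092 -0.0489  0.3477] z axis [-0.014  0.011 -1.   ] q [-7.440e-01  2.300e-01  1.188e+00 -1.000e-03  1.741e+00  2.120e-01] F [-0.1  0.8 -2.6] open -0.0
(-0.008, 0.003, 0.234) [329.37085759 281.7889587 ]
(-0.13, 0.05, 0.085) [316.86583627 349.04277137]
(-0.13, -0.05, 0.085) [405.21220347 349.53985633]
(-0.05, -0.013, 0.144) [365.69827198 298.49592896]
```

View pics/w2.png

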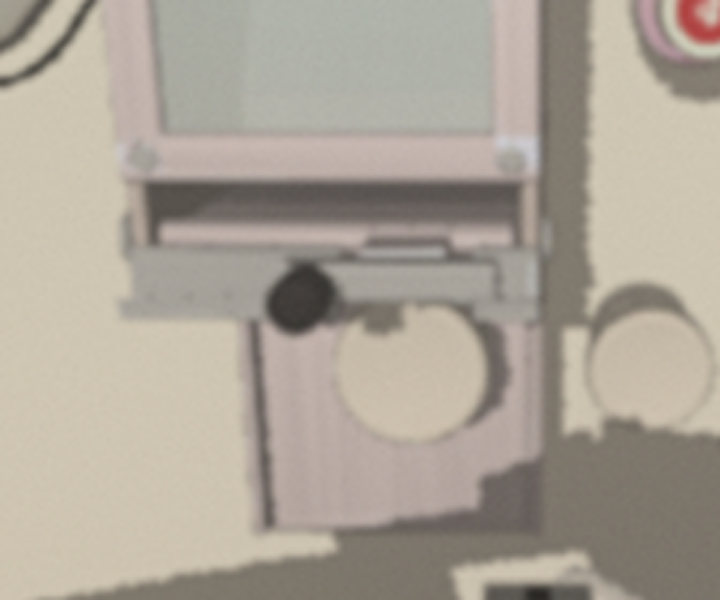

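```bash
python3 -m jog '[[0,0,0,0,0,0,255],[0,0,0,0,0,0,255],[0,0,0,0,0,0,255],[0,0,0,0,0,0,255]]'
python3 - <<'E'
from h import *
st()
c0=cam('wrist');i=get_image('wrist');st();np.save('c0.npy',np.r_[c0[0],c0[1],c0[2],c0[3].ravel(),c0[4]])
for b in((-.008,.003,.234),(-.13,.05,.085),(-.13,-.05,.085),(-.05,-.013,.144)): print(b,proj('wrist',B2W(b))*1.42857)
I=cv2.resize(i[:,:,::-1],(800,600),interpolation=cv2.INTER_CUBIC)
cv2.imwrite('pics/w3.png',cv2.resize(I[170:370,220:460],None,fx=3,fy=3,interpolation=cv2.INTER_CUBIC))
E
```

```text
t: 3.2
tool_pos: [0.5725, -0.4253, 0.3511]
tool_rot: [-2.984, -0.949, 0.012]
contact_force: [0.3, 0.5, 0.8]
opening: -0.0
t 3.20 tcp box [-0.0085 -0.0488  0.3511] z axis [-0.01   0.008 -1.   ] q [-7.430e-01  2.270e-01  1.186e+00 -1.000e-03  1.742e+00  2.120e-01] F [0.3 0.5 0.8] open -0.0
t 3.25 tcp box [-0.0085 -0.0489  0.3512] z axis [-0.01   0.008 -1.   ] q [-7.430e-01  2.270e-01  1.186e+00 -1.000e-03  1.742e+00  2.120e-01] F [-0.4  0.   0.5] open -0.0
(-0.008, 0.003, 0.234) [329.52410573 281.545328  ]
(-0.13, 0.05, 0.085) [316.29118709 348.63673363]
(-0.13, -0.05, 0.085) [404.0734677  349.02813638]
(-0.05, -0.013, 0.144) [365.03218339 298.26803665]
```

View pics/w3.png

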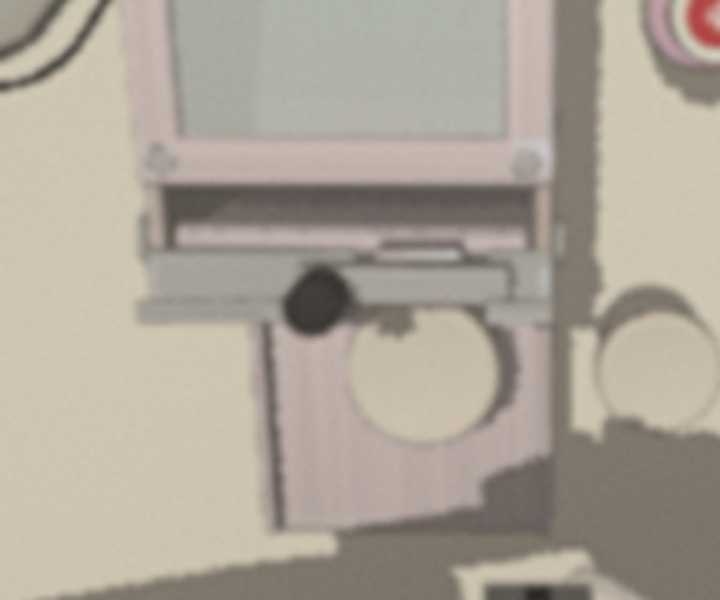

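```bash
cat > fit2.py <<'E'
from fit import *
c=np.load('c0.npy');f,cx,cy,R,t=c[0],c[1],c[2],c[3:12].reshape(3,3),c[12:]
print('cam box',W2B(-R.T@t),R[2],f)
pw=lambda X:(lambda p:p[:2]/p[2]*f+[cx,cy])(R@X+t)
Wp=lambda x,y:np.array([(220+x/3),(170+y/3)])/1.42857
K=[((270,530),(-.13,.0505,.085)),((553,530),(-.13,-.0505,.085)),((318,299),'k'),((138,322),(-.017,.053,.2)),((550,322),(-.017,-.053,.2))]
def r2(q):
    o=list(res(q[:3])[[0,1,2,3,4+0,5,6,7,10,11,12,13,14,15,16,17]])
    k=(-.008,.002+q[3],.224)
    for n,(p) in zip(('scene','side'),(S(168,218),D(560,110))): o+=list(proj(n,W(q,k))-[p[1],p[2]])
    for a,X in K: o+=list(pw(W(q,k if X=='k' else X))-Wp(*a))
    return np.array(o)
r=least_squares(r2,[.5512,-.3806,.6165,.002],loss='soft_l1');print(r.x);print(r2(r.x).reshape(-1,2).round(1))
d=R.T@np.r_[(Wp(423,374)-[cx,cy])/f,1];C=-R.T@t;w=C+d*(.144-C[2])/d[2];print('pot',w)
E
python3 fit2.py
```

```text
cam box [ 0.07332618 -0.04962783  0.51848897] [-0.2685499  -0.17455527 -0.94731801] 293.09355184603317
[ 0.55207476 -0.37666745  0.61515947  0.00232449]
[[-1.3 -1.7]
 [ 0.7 -1. ]
 [-0.3 -1.7]
 [-0.8 -0.5]
 [ 0.3 -0.8]
 [-1.6 -1.9]
 [-0.3 -2.7]
 [-0.1 -2.1]
 [ 0.1  0.9]
 [-0.8 -0.2]
 [ 2.3 -0.3]
 [-1.6  0. ]
 [ 0.2  2.9]
 [ 3.4 -0.3]
 [ 1.1  0. ]]
pot [ 0.51864705 -0.41490942  0.144     ]
```

```bash
sed -i 's/^Q=.*/Q=np.array([.5517,-.378,.6155])/' h.py; python3 -c "
from h import *
st();go((-.008,-.045,.227));print(W2B([.518,-.418,.085]))"
```

```text
t 3.25 tcp box [-0.0104 -0.0508  0.3512] z axis [-0.01   0.008 -1.   ] q [-7.430e-01  2.270e-01  1.186e+00 -1.000e-03  1.742e+00  2.120e-01] F [-0.4  0.   0.5] open -0.0
shift cm [ 0.29 -0.42 12.42] turn [-0.012  0.004  0.   ]
[-0.05061021 -0.01320213  0.085     ]
```

```bash
python3 -m jog '[[0.1,-0.2,3,-0.012,0.004,0,255],[0.3,-0.4,6,-0.012,0.004,0,255],[0.3,-0.4,9,-0.012,0.004,0,255],[0.3,-0.4,11,-0.012,0.004,0,255],[0.3,-0.4,12.4,-0.012,0.004,0,255],[0.3,-0.4,12.4,-0.012,0.004,0,255],[0.3,-0.4,12.4,-0.012,0.004,0,255]]'
python3 -c "
from h import *
st();go((-.008,-.02,.227))"
```

```text
t: 3.83
tool_pos: [0.5716, -0.4194, 0.2282]
tool_rot: [2.993, 0.952, 0.001]
contact_force: [-0.4, 0.5, 0.0]
opening: -0.0001
t 3.83 tcp box [-0.0077 -0.0453  0.2282] z axis [ 0.001 -0.    -1.   ] q [-0.738  0.235  1.376  0.     1.529  0.217] F [-0.4  0.5  0. ] open -0.0
shift cm [-0.03 -2.53  0.12] turn [ 0.001 -0.     0.   ]
```

```bash
for i in 1; do python3 -m jog '[[0,-0.7,0.1,0,0,0,255],[0,-1.4,0.1,0,0,0,255],[0,-2,0.1,0,0,0,255],[0,-2.6,0.1,0,0,0,255],[0,-3.2,0.1,0,0,0,255],[0,-3.8,0.1,0,0,0,255],[0,-4.4,0.1,0,0,0,255],[0,-5,0.1,0,0,0,255]]'; done
python3 -c "
from h import *
st();o=get_obs();print(Ro.from_rotvec(o['tool_rot']).inv().apply(o['contact_force']))"
```

```text
t: 4.5
tool_pos: [0.5424, -0.3781, 0.2272]
tool_rot: [2.993, 0.952, 0.001]
contact_force: [-0.3, 0.3, 0.2]
opening: -0.0
t 4.50 tcp box [-0.0077  0.0054  0.2272] z axis [ 0.001 -0.    -1.   ] q [-0.721  0.125  1.502  0.     1.514  0.234] F [-0.3  0.3  0.2] open -0.0
[-0.10760173 -0.38841141 -0.23680486]
```

Run:
```python
from h import *
i=get_image('wrist');j=get_image('side')
print(proj('side',B2W((-.008,.005,.224)))*1.42857,proj('side',get_obs()['tool_pos'])*1.42857)
print(proj('wrist',get_obs()['tool_pos'])*1.42857)
I=cv2.resize(i[:,:,::-1],(800,600),interpolation=cv2.INTER_CUBIC)[200:500,250:550]
J=cv2.resize(j[:,:,::-1],(800,600),interpolation=cv2.INTER_CUBIC)[230:380,400:550]
cv2.imwrite('pics/w4.png',np.hstack([cv2.resize(I,(400,400)),cv2.resize(J,(400,400),interpolation=cv2.INTER_CUBIC)]))
```

```text
[449.50280303 320.63489205] [449.52759786 318.50100311]
[401.96411705 355.78365225]
```

View pics/w4.png

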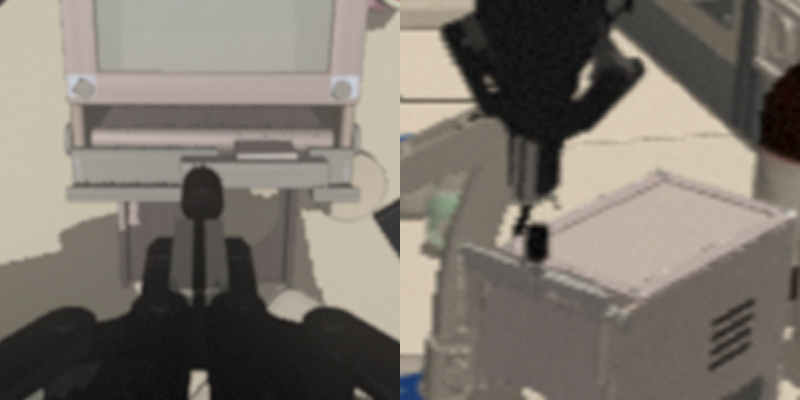

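Run:
```python
from h import *
o=get_obs();R=Ro.from_rotvec(o['tool_rot'])
for x in(-.011,0,.011):
  for z in(-.03,-.02,-.01,0,.008):
    w=o['tool_pos']+R.apply([x,0,z]);print(x,z,(proj('wrist',w)*1.42857).round(0),(proj('side',w)*1.42857).round(0))
```

```text
-0.011 -0.03 [402. 416.] [446. 302.]
-0.011 -0.02 [402. 402.] [446. 308.]
-0.011 -0.01 [402. 389.] [445. 315.]
-0.011 0 [402. 378.] [445. 321.]
-0.011 0.008 [402. 370.] [445. 325.]
0 -0.03 [403. 391.] [450. 300.]
0 -0.02 [402. 378.] [450. 306.]
0 -0.01 [402. 366.] [450. 312.]
0 0 [402. 356.] [450. 319.]
0 0.008 [402. 348.] [449. 323.]
0.011 -0.03 [403. 365.] [455. 298.]
0.011 -0.02 [402. 353.] [455. 304.]
0.011 -0.01 [402. 342.] [454. 310.]
0.011 0 [402. 333.] [454. 316.]
0.011 0.008 [402. 326.] [454. 321.]
```

The fingertip hangs above the knob: in the side view it ends near row 307 and the knob top is at row 314. The real tip is therefore about 2 cm shorter than I assumed. I'll back off and go lower step by step, watching the force.

```bash
python3 -m jog '[[0,2.5,0,0,0,0,255],[0,5,0,0,0,0,255],[0,5,0,0,0,0,255],[0,5,0.5,0,0,0,255],[0,5,1,0,0,0,255],[0,5,1.3,0,0,0,255],[0,5,1.5,0,0,0,255],[0,5,1.5,0,0,0,255]]'
python3 - <<'E'
from h import *
st();i=get_image('wrist');j=get_image('side')
o=get_obs();R=Ro.from_rotvec(o['tool_rot'])
for z in(-.03,-.02,-.01,0,.008):print(z,(proj('wrist',o['tool_pos']+R.apply([.011,0,z]))*1.42857).round(0),(proj('side',o['tool_pos']+R.apply([0,0,z]))*1.42857).round(0))
I=cv2.resize(i[:,:,::-1],(800,600),interpolation=cv2.INTER_CUBIC)[250:450,300:500]
J=cv2.resize(j[:,:,::-1],(800,600),interpolation=cv2.INTER_CUBIC)[270:370,420:520]
cv2.imwrite('pics/w5.png',np.hstack([cv2.resize(I,(400,400)),cv2.resize(J,(400,400),interpolation=cv2.INTER_CUBIC)]))
E
```

```text
t: 5.27
tool_pos: [0.5708, -0.4179, 0.2113]
tool_rot: [-2.993, -0.953, 0.0]
contact_force: [-0.3, 0.1, 0.4]
opening: 0.0001
t 5.27 tcp box [-0.0075 -0.0436  0.2113] z axis [-0.     0.001 -1.   ] q [-0.737  0.241  1.398  0.     1.504  0.217] F [-0.3  0.1  0.4] open 0.0
-0.03 [403. 365.] [477. 319.]
-0.02 [402. 353.] [476. 325.]
-0.01 [402. 342.] [476. 331.]
0 [402. 333.] [476. 337.]
0.008 [402. 326.] [475. 342.]
```

View pics/w5.png

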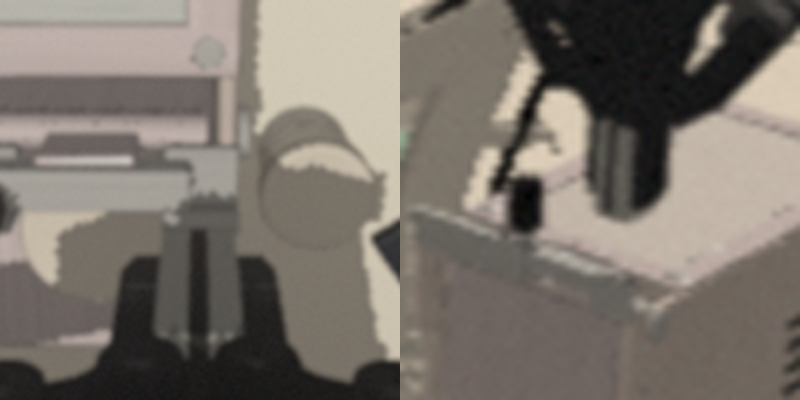

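```bash
python3 -m jog '[[0,0,0.4,0,0,0,255],[0,0,0.8,0,0,0,255],[0,0,1.2,0,0,0,255],[0,0,1.2,0,0,0,255],[0,-0.6,1.2,0,0,0,255],[0,-1.2,1.2,0,0,0,255],[0,-1.8,1.2,0,0,0,255],[0,-2.3,1.2,0,0,0,255]]'
python3 -c "
from h import *
st();o=get_obs();print(Ro.from_rotvec(o['tool_rot']).inv().apply(o['contact_force']))"
```

```text
t: 6.03
tool_pos: [0.5575, -0.3989, 0.2007]
tool_rot: [2.993, 0.953, 0.001]
contact_force: [0.3, -0.3, -0.3]
opening: 0.0
t 6.03 tcp box [-0.0073 -0.0204  0.2007] z axis [ 0.001 -0.    -1.   ] q [-0.73   0.195  1.468  0.     1.477  0.224] F [ 0.3 -0.3 -0.3] open 0.0
[0.0898507  0.47427313 0.30158928]
```

```bash
python3 -m jog '[[0,-0.4,0.1,0,0,0,255],[0,-0.8,0.1,0,0,0,255],[0,-1.2,0.1,0,0,0,255],[0,-1.6,0.1,0,0,0,255],[0,-2,0.1,0,0,0,255]]'
python3 -c "
from h import *
st();o=get_obs();print(Ro.from_rotvec(o['tool_rot']).inv().apply(o['contact_force']))"
```

```text
t: 6.45
tool_pos: [0.546, -0.3826, 0.2]
tool_rot: [2.992, 0.953, 0.002]
contact_force: [2.1, -1.8, 0.7]
opening: -0.0004
t 6.45 tcp box [-0.0073 -0.0004  0.2   ] z axis [ 0.002 -0.001 -1.   ] q [-0.723  0.152  1.518  0.     1.47   0.231] F [ 2.1 -1.8  0.7] open -0.0
[ 0.64324033  2.68245547 -0.71636634]
```

```bash
python3 -m jog '[[0,-0.5,0,0,0,0,255],[0,-1,0,0,0,0,255],[0,-1.5,0,0,0,0,255],[0,-2,0,0,0,0,255],[0,-2.4,0,0,0,0,255]]'
python3 -c "
from h import *
st();o=get_obs();print(Ro.from_rotvec(o['tool_rot']).inv().apply(o['contact_force']))"
python3 -m jog '[[0,-0.2,0,0,0,0,255],[0,-0.4,0,0,0,0,255],[0,-0.4,0,0,0,0,255]]'
python3 -c "
from h import *
st();o=get_obs();print(Ro.from_rotvec(o['tool_rot']).inv().apply(o['contact_force']))"
```

```text
t: 6.87
tool_pos: [0.5318, -0.3625, 0.2]
tool_rot: [2.992, 0.953, 0.002]
contact_force: [1.4, -1.7, 0.1]
opening: -0.0002
t 6.87 tcp box [-0.0073  0.0241  0.2   ] z axis [ 0.002 -0.001 -1.   ] q [-0.714  0.099  1.576  0.     1.465  0.24 ] F [ 1.4 -1.7  0.1] open -0.0
[ 0.18903276  2.23993707 -0.06083226]
t: 7.12
tool_pos: [0.5295, -0.3592, 0.2001]
tool_rot: [2.991, 0.953, 0.003]
contact_force: [1.5, -1.9, -0.2]
opening: -0.0002
t 7.12 tcp box [-0.0072  0.0282  0.2001] z axis [ 0.002 -0.002 -1.   ] q [-0.712  0.089  1.586  0.     1.464  0.242] F [ 1.5 -1.9 -0.2] open -0.0
[0.10944252 2.4556632  0.15954986]
```

```bash
P="
from h import *
st();o=get_obs();print(Ro.from_rotvec(o['tool_rot']).inv().apply(o['contact_force']))"
python3 -m jog '[[0,-0.2,0,0,0,0,255],[0,-0.3,0,0,0,0,255],[0,-0.3,0,0,0,0,255]]' >/dev/null; python3 -c "$P"
python3 -m jog '[[0,-0.2,0,0,0,0,255],[0,-0.3,0,0,0,0,255],[0,-0.3,0,0,0,0,255]]' >/dev/null; python3 -c "$P"
```

```text
t 7.37 tcp box [-0.0073  0.0289  0.2005] z axis [ 0.006 -0.006 -1.   ] q [-7.120e-01  8.300e-02  1.592e+00 -1.000e-03  1.458e+00  2.430e-01] F [ 7.5 -7.1 -2.4] open 0.0
[ 2.00231304 10.1609738   2.4802532 ]
t 7.62 tcp box [-0.0075  0.0291  0.2011] z axis [ 0.011 -0.012 -1.   ] q [-0.711  0.077  1.597 -0.002  1.451  0.244] F [ 6.6 -8.  -2.8] open 0.0
[ 0.75413584 10.29404377  3.02000675]
```

The bolt is at its left stop: the tip stopped at y = 29 mm and the force rose to 10 N. Next I'll lift off and tilt for the pot.

```bash
python3 -m jog '[[0,0.8,0,0,0,0,255],[0,1,0,0,0,0,255],[0,1,-3,0,0,0,255],[0,1,-6,0,0,0,255],[-4,1,-6,0,0,0,255],[-8,1,-6,0,0,0,255],[-12,1,-6,0,0,0,220],[-12,1,-6,0,0,0,180]]'>/dev/null
python3 -c "
from h import *
st();go((-.13,-.012,.24),1.047)"
```

```text
t 8.28 tcp box [-0.1333  0.0204  0.2608] z axis [ 0.007 -0.012 -1.   ] q [-0.914 -0.008  1.585 -0.002  1.55   0.047] F [-0.2  0.9 -0.4] open 0.022
shift cm [0.35 3.21 2.13] turn [0.016 1.048 0.002]
```

```bash
python3 -m jog '[[0.1,1,0,0,0.1,0,175],[0.2,2,0,0,0.2,0,175],[0.3,3.2,0,0.01,0.3,0,175],[0.3,3.2,0,0.01,0.4,0,175],[0.3,3.2,0,0.01,0.5,0,175],[0.3,3.2,0,0.01,0.6,0,175],[0.3,3.2,0,0.01,0.7,0,175],[0.3,3.2,0,0.01,0.7,0,175]]'>/dev/null
python3 -c "
from h import *
st();go((-.13,-.012,.24),1.047)"
```

```text
t 8.95 tcp box [-0.1326 -0.0102  0.2571] z axis [ 0.528  0.372 -0.764] q [-1.221  0.111  1.587  0.675  1.641 -0.28 ] F [-0.7  0.4 -1. ] open 0.027
shift cm [-0.9   0.18  1.47] turn [ 0.002  0.345 -0.006]
```

```bash
python3 -m jog '[[0,0.1,0,0,0.1,0,175],[0,0.2,0,0,0.2,0,175],[-0.2,0.2,0.4,0,0.3,0,175],[-0.5,0.2,0.8,0,0.345,0,175],[-0.9,0.2,1.5,0,0.345,0,175],[-0.9,0.2,1.5,0,0.345,0,175]]'>/dev/null
python3 -c "
from h import *
st();go((-.11,-.012,.13),1.047)"
```

```text
t 9.45 tcp box [-0.1289 -0.0111  0.2373] z axis [ 0.706  0.5   -0.502] q [-1.313  0.226  1.63   0.96   1.721 -0.422] F [-0.7  0.3 -0. ] open 0.027
shift cm [-8.33  0.17  7.02] turn [-0.     0.002 -0.009]
```

```bash
python3 -m jog '[[-3,0.1,1.7,0,0,0,175],[-6,0.1,3.5,0,0,0,175],[-9.3,0.1,5.4,0,0,0,175],[-9.3,0.1,5.4,0,0,0,175],[-9.3,0.1,5.4,0,0,0,175]]'>/dev/null
python3 - <<'E'
from h import *
st();go((-.12,-.012,.10),1.047)
i=get_image('scene');j=get_image('side')
o=get_obs();R=Ro.from_rotvec(o['tool_rot'])
for z in(-.03,-.02,-.01,0):print(z,*[(proj(n,o['tool_pos']+R.apply([0,0,z]))*1.42857).round(0) for n in('scene','side')])
I=cv2.resize(i[:,:,::-1],(800,600),interpolation=cv2.INTER_CUBIC)[340:500,400:560]
J=cv2.resize(j[:,:,::-1],(800,600),interpolation=cv2.INTER_CUBIC)[300:480,360:540]
cv2.imwrite('pics/w6.png',np.hstack([cv2.resize(I,(400,400)),cv2.resize(J,(400,400),interpolation=cv2.INTER_CUBIC)]))
E
```

```text
t 9.87 tcp box [-0.1274 -0.0103  0.1294] z axis [ 0.705  0.503 -0.501] q [-1.311  0.358  1.672  0.946  1.623 -0.56 ] F [ 0.6 -1.2  0.9] open 0.027
shift cm [-2.17  0.2   2.11] turn [-0.004  0.001 -0.011]
-0.03 [467. 457.] [393. 404.]
-0.02 [468. 454.] [397. 405.]
-0.01 [469. 451.] [401. 406.]
0 [470. 448.] [405. 406.]
```

View pics/w6.png

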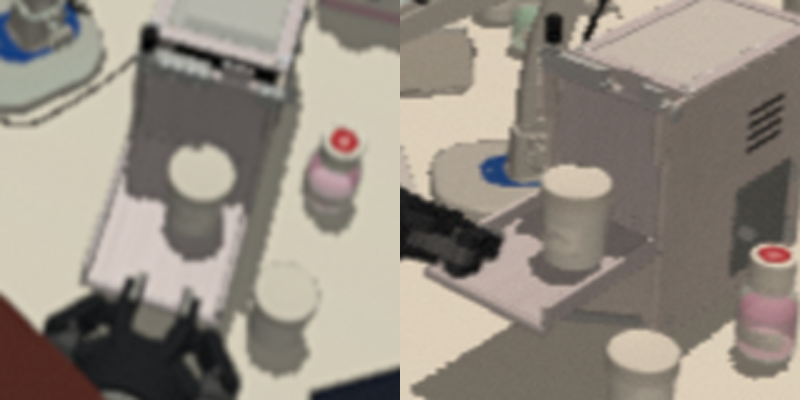

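Picture: the knob is drawn left at (150,38), the pot stands at (200,190), and the fingers straddle its line at (135,290) and (190,295). Next I'll descend and approach to just before contact.

```bash
python3 -m jog '[[-1.2,0.2,0.7,0,0,-0.01,175],[-2.5,0.2,1.45,0,0,-0.01,175],[-2.5,0.2,1.45,0,0,-0.01,175],[-1.5,0.2,3.2,0,0,-0.01,175],[-0.5,0.2,4.9,0,0,-0.01,175],[0.4,0.2,6.5,0,0,-0.01,175],[0.4,0.2,6.5,0,0,-0.01,175]]'>/dev/null
python3 -c "
from h import *
st();go((.0,-.012,.10),1.047)"
```

```text
t 10.55 tcp box [-0.0678 -0.0138  0.1037] z axis [ 0.705  0.501 -0.502] q [-1.222  0.377  1.698  0.987  1.53  -0.569] F [ 0.3 -0.3 -0.7] open 0.027
shift cm [ 3.08 -0.15  6.06] turn [-0.002  0.002  0.006]
```

```bash
python3 -m jog '[[0.1,0,0.5,0,0,0,175],[0.2,0,0.9,0,0,0,175],[0.3,0,1.3,0,0,0,175],[0.5,0,1.7,0,0,0,175],[0.7,0,2.1,0,0,0,175],[0.9,0,2.5,0,0,0,175],[1.1,0,2.9,0,0,0,175],[1.3,0,3.3,0,0,0,175]]'>/dev/null
python3 - <<'E'
from h import *
st();go((.03,-.012,.10),1.047)
j=get_image('side')
i=get_image('scene')
I=cv2.resize(i[:,:,::-1],(800,600),interpolation=cv2.INTER_CUBIC)[340:500,400:560]
J=cv2.resize(j[:,:,::-1],(800,600),interpolation=cv2.INTER_CUBIC)[300:480,360:540]
cv2.imwrite('pics/w7.png',np.hstack([cv2.resize(I,(400,400)),cv2.resize(J,(400,400),interpolation=cv2.INTER_CUBIC)]))
E
```

```text
t 11.22 tcp box [-0.0325 -0.0139  0.0987] z axis [ 0.705  0.501 -0.502] q [-1.169  0.376  1.709  1.013  1.485 -0.553] F [-0.2 -0.8  1.3] open 0.027
shift cm [ 3.25 -0.16  5.34] turn [-0.002  0.002  0.006]
```

View pics/w7.png

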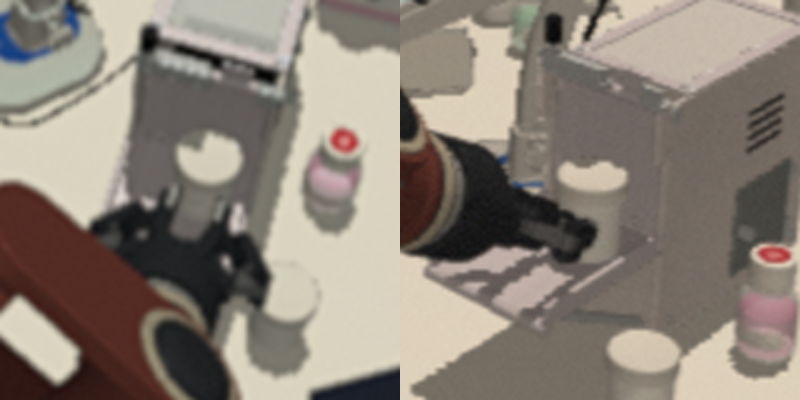

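The pot is standing and moving ahead of the fingers, with its lid at (210,157). I'll keep pushing.

```bash
python3 -m jog '[[0.2,0,0.5,0,0,0,175],[0.5,-0.05,0.9,0,0,0,175],[0.8,-0.1,1.4,0,0,0,175],[1.1,-0.1,1.9,0,0,0,175],[1.4,-0.1,2.4,0,0,0,175],[1.7,-0.1,2.9,0,0,0,175],[2,-0.1,3.4,0,0,0,175],[2.3,-0.1,3.9,0,0,0,175]]'>/dev/null
python3 - <<'E'
from h import *
st();go((.03,-.012,.10),1.047)
E
```

```text
t 11.98 tcp box [ 0.0138 -0.0123  0.0989] z axis [ 0.705  0.502 -0.502] q [-1.098  0.368  1.72   1.044  1.432 -0.524] F [-1.3 -1.2 -0.7] open 0.027
shift cm [ 0.91 -0.02  1.34] turn [-0.003  0.002  0.007]
```

```bash
python3 -m jog '[[0.2,0,0.4,0,0,0,175],[0.4,0,0.7,0,0,0,175],[0.6,0,1,0,0,0,175],[0.8,0,1.3,0,0,0,175],[1.0,0,1.6,0,0,0,175],[1.1,0,1.8,0,0,0,175],[1.1,0,1.8,0,0,0,175],[1.1,0,1.8,0,0,0,175]]'>/dev/null
python3 - <<'E'
from h import *
st()
j=get_image('side')
i=get_image('scene')
k=get_image('wrist')
I=cv2.resize(i[:,:,::-1],(800,600),interpolation=cv2.INTER_CUBIC)[260:500,400:560]
J=cv2.resize(j[:,:,::-1],(800,600),interpolation=cv2.INTER_CUBIC)[300:480,400:560]
K=cv2.resize(k[:,:,::-1],(400,300))
cv2.imwrite('pics/w8.png',np.hstack([cv2.resize(I,(200,300)),cv2.resize(J,(200,300)),K]))
E
```

```text
t 12.65 tcp box [ 0.035  -0.012   0.0991] z axis [ 0.705  0.502 -0.502] q [-1.065  0.366  1.721  1.058  1.407 -0.509] F [ 0.3  0.8 -0.1] open 0.027
```

View pics/w8.png

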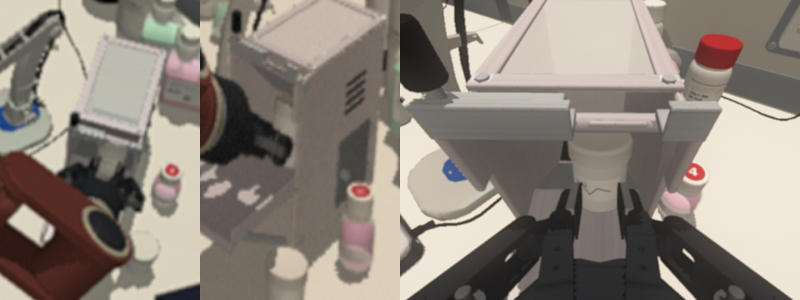

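The wrist view shows the pot in the mouth at (600,170), with the flap lifted and the pot not yet over the edge. I'll advance in small steps.

```bash
cat > lid.py <<'E'
from h import *
st();k=get_image('wrist');import os
n=len([f for f in os.listdir('pics') if f.startswith('k')]);cv2.imwrite(f'pics/k{n}.png',k[:,:,::-1])
if n: 
    p=cv2.imread(f'pics/k{n-1}.png').astype(int);d=np.abs(p-k[:,:,::-1].astype(int)).max(2)[170:310,390-280:460-280+50];print('diff',d.mean())
g=cv2.cvtColor(k,cv2.COLOR_RGB2GRAY);print(g[195:320:6,275:295].mean(1).round())
E
python3 lid.py
python3 -m jog '[[0.15,0,0.25,0,0,0,175],[0.25,0,0.45,0,0,0,175],[0.25,0,0.45,0,0,0,175],[0.25,0,0.45,0,0,0,175]]'>/dev/null; python3 lid.py
python3 -m jog '[[0.15,0,0.25,0,0,0,175],[0.25,0,0.45,0,0,0,175],[0.25,0,0.45,0,0,0,175],[0.25,0,0.45,0,0,0,175]]'>/dev/null; python3 lid.py
```

```text
t 12.80 tcp box [ 0.0348 -0.012   0.0991] z axis [ 0.705  0.502 -0.502] q [-1.065  0.366  1.721  1.058  1.407 -0.509] F [-0.3 -0.  -0.5] open 0.027
[118. 116. 114. 136. 132. 132. 134. 139. 140. 140. 152. 152. 133. 152.
 151. 142. 142. 118. 114. 114. 114.]
t 13.18 tcp box [ 0.0401 -0.0119  0.099 ] z axis [ 0.705  0.502 -0.502] q [-1.057  0.367  1.721  1.061  1.401 -0.505] F [-0.6 -0.7  0.3] open 0.027
diff 12.129761904761905
[106. 160. 180. 180. 163. 163. 144. 162. 162. 183. 182. 182.  89. 108.
 115. 115. 115. 114. 114. 114. 114.]
t 13.57 tcp box [ 0.0454 -0.0118  0.0989] z axis [ 0.704  0.502 -0.502] q [-1.048  0.367  1.721  1.064  1.395 -0.502] F [ 0.3 -0.2  0.1] open 0.027
diff 19.671130952380953
[132. 123. 103.  99. 100. 100.  99.  99.  99.  99. 100. 102.  84.  84.
  96. 114. 114. 114. 114. 115. 114.]
```

The column profile shows the pot tipping and then gone, with only flap and chute left in view. I'll withdraw straight back.

```bash
python3 -m jog '[[-0.5,0,-0.9,0,0,0,175],[-1.2,0,-2.1,0,0,0,175],[-2.2,0,-3.8,0,0,0,175],[-3.4,0,-5.9,0,0,0,175],[-4.8,0,-8.3,0,0,0,175],[-6.3,0,-10.9,0,0,0,175],[-7.5,0,-13,0,0,0,175],[-7.5,0,-13,0,0,0,175]]'>/dev/null
python3 - <<'E'
from h import *
st();i=get_image('scene')
a=cv2.resize(cv2.imread('pics/scene0.png'),(560,420),interpolation=cv2.INTER_AREA)[:,:,::-1].astype(int)
C=np.array([B2W((x,y,.199)) for x,y in((.04,.04),(.18,.04),(.18,-.04),(.04,-.04))])
m=np.zeros((420,560),np.uint8);cv2.fillPoly(m,[np.array([proj('scene',c) for c in C]).astype(int)],1)
d=np.abs(i.astype(int)-a).max(2)*m
v,u=np.where(d>12);print(len(u),m.sum(),d[m>0].mean()); print(u.mean() if len(u) else 0,v.mean() if len(v) else 0, proj('scene',B2W((.15,-.012,.04))))
go((-.13,-.012,.24),0)
E
```

```text
t 14.28 tcp box [-0.1103 -0.0142  0.0994] z axis [ 0.707  0.497 -0.503] q [-1.285  0.396  1.681  0.959  1.57  -0.6  ] F [-0.3 -0.2 -0.2] open 0.027
1225 1225 37.69387755102041
348.27020408163264 226.31918367346938 [348.73825486 250.47078589]
shift cm [11.07 -0.12 -8.93] turn [ 0.004 -1.045  0.004]
```

```bash
python3 -m jog '[[2.5,0,-1.5,0,0,0,200],[5.5,0,-3.2,0,0,0,255],[9,0,-5.2,0,0,0,255],[12,0,-6.9,0,0,0,255],[15.5,0,-9,0,0,0,255],[19,0,-11,0,-0.1,0,255],[19,0,-11,0,-0.2,0,255],[19,0,-11,0,-0.3,0,255]]'>/dev/null
python3 -c "
from h import *
st();go((-.06,.07,.33),0)"
```

```text
t 15.00 tcp box [-0.1089 -0.0138  0.3237] z axis [ 0.555  0.382 -0.739] q [-1.198  0.076  1.526  0.723  1.701 -0.21 ] F [-0.1 -0.9 -1.1] open 0.0
shift cm [ 4.11 -8.37  2.76] turn [ 0.012 -0.739  0.005]
```

```bash
python3 -m jog '[[0.5,-1,0.4,0,-0.1,0,255],[1,-2,0.8,0,-0.2,0,255],[1.5,-3,1.1,0,-0.3,0,255],[2,-4,1.4,0,-0.4,0,255],[2.5,-5,1.7,0,-0.5,0,255],[3,-6,2,0.01,-0.6,0,255],[3.6,-7.4,2.4,0.01,-0.7,0,255],[4.1,-8.4,2.8,0.01,-0.739,0,255]]'>/dev/null
python3 -m jog '[[0,0,0,0,0,0,255],[0,0,0,0,0,0,255],[0,0,0,0,0,0,255],[0,0,0,0,0,0,255]]'>/dev/null
python3 - <<'E'
from h import *
st();go((-.008,.09,.26),0)
c=cam('wrist');k=get_image('wrist');i=get_image('scene');j=get_image('side')
b=lambda x:cv2.resize(x[:,:,::-1],(800,600),interpolation=cv2.INTER_CUBIC)
for p in((-.008,.047,.224),(.15,-.012,.07),(.1,-.012,.07),(-.05,-.012,.085)): print(p,(proj('wrist',B2W(p))*1.42857).round(),(proj('scene',B2W(p))*1.42857).round())
I=b(i)[280:480,420:560];J=b(j)[290:450,400:560];K=b(k)
cv2.imwrite('pics/w9.png',np.vstack([cv2.resize(K,(800,600))[0:400],np.hstack([cv2.resize(I,(140,200)),cv2.resize(J,(200,200)),np.zeros((200,460,3),np.uint8)])]))
E
```

```text
t 16.00 tcp box [-0.0586  0.0712  0.3302] z axis [-0.    -0.005 -1.   ] q [-0.778 -0.094  1.555 -0.003  1.677  0.171] F [-0.6 -1.1  0. ] open -0.0
shift cm [ 5.09 -1.87  7.  ] turn [0.004 0.003 0.006]
(-0.008, 0.047, 0.224) [438. 212.] [459. 356.]
(0.15, -0.012, 0.07) [496.   7.] [500. 349.]
(0.1, -0.012, 0.07) [492.  72.] [495. 368.]
(-0.05, -0.012, 0.085) [483. 239.] [477. 425.]
```

View pics/w9.png

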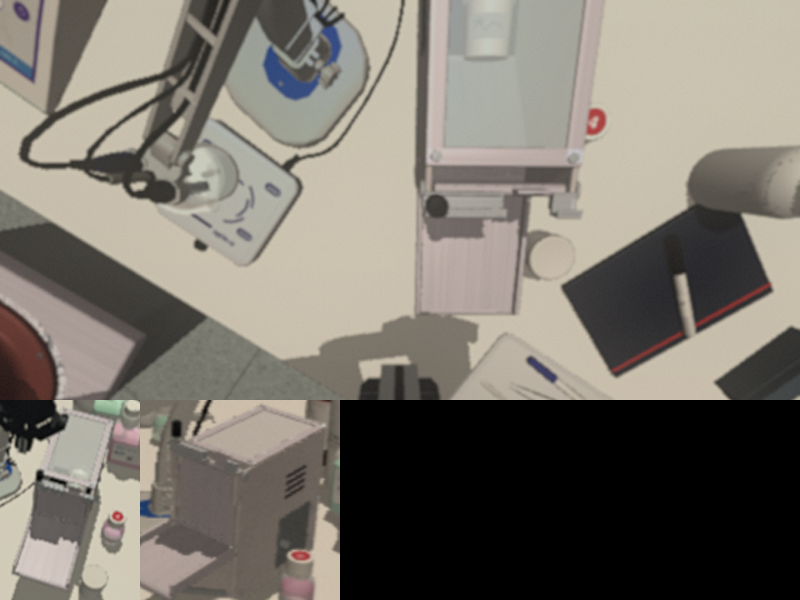

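The wrist view shows the pot in the box at (488,30), the empty sill, the knob at left (437,206) and the flap hanging shut. Bystanders are in place. Next I'll go to the left side of the knob and push right.

```bash
python3 -m jog '[[2.5,-0.8,2,0,0,0,255],[5.1,-1.2,4.5,0,0,0,255],[5.1,-1.2,7,0.004,0.003,0.006,255],[5.1,-1.2,9.5,0.004,0.003,0.006,255],[5.1,-1.2,12,0.004,0.003,0.006,255],[5.1,-1.2,13,0.004,0.003,0.006,255],[5.1,-1.2,13,0.004,0.003,0.006,255]]'>/dev/null
python3 -c "
from h import *
st();go((-.008,.0205,.2),0)"
```

```text
t 16.73 tcp box [-0.0092  0.0846  0.1962] z axis [-0.005  0.005 -1.   ] q [-0.692 -0.026  1.711  0.     1.464  0.265] F [-0.9 -0.2 -0.7] open -0.0
shift cm [ 0.13  6.41 -0.42] turn [-0.007  0.002 -0.002]
```

```bash
P="
from h import *
st();o=get_obs();print(Ro.from_rotvec(o['tool_rot']).inv().apply(o['contact_force']).round(1))"
python3 -m jog '[[0.1,0,-0.4,-0.007,0,0,255],[0.1,0.8,-0.4,-0.007,0,0,255],[0.1,1.5,-0.4,-0.007,0,0,255],[0.1,2.2,-0.4,-0.007,0,0,255],[0.1,2.8,-0.4,-0.007,0,0,255],[0.1,3.4,-0.4,-0.007,0,0,255],[0.1,3.9,-0.4,-0.007,0,0,255]]'>/dev/null; python3 -c "$P"
python3 -m jog '[[0,0.4,0,0,0,0,255],[0,0.8,0,0,0,0,255],[0,1.2,0,0,0,0,255],[0,1.6,0,0,0,0,255],[0,2,0,0,0,0,255]]'>/dev/null; python3 -c "$P"
```

```text
t 17.32 tcp box [-0.0081  0.0437  0.2026] z axis [ 0.001 -0.003 -1.   ] q [-0.707  0.053  1.619 -0.002  1.466  0.251] F [-1.6  0.9  6.3] open -0.0
[-0.8 -1.6 -6.3]
t 17.73 tcp box [-0.0081  0.0232  0.2031] z axis [ 0.002 -0.004 -1.   ] q [-0.715  0.097  1.572 -0.002  1.468  0.243] F [-1.6  1.5  4. ] open 0.0
[-0.5 -2.2 -4. ]
```

```bash
P="
from h import *
st();o=get_obs();print(Ro.from_rotvec(o['tool_rot']).inv().apply(o['contact_force']).round(1))"
python3 -m jog '[[0,0.2,0,0,0,0,255],[0,0.3,0,0,0,0,255],[0,0.3,0,0,0,0,255]]' >/dev/null; python3 -c "$P"
python3 -m jog '[[0,0.2,0,0,0,0,255],[0,0.3,0,0,0,0,255],[0,0.3,0,0,0,0,255]]' >/dev/null; python3 -c "$P"
```

```text
t 17.98 tcp box [-0.0081  0.0198  0.2031] z axis [ 0.002 -0.004 -1.   ] q [-0.716  0.104  1.565 -0.002  1.468  0.242] F [0.1 0.5 2.1] open 0.0
[ 0.4 -0.3 -2.1]
t 18.23 tcp box [-0.0081  0.0167  0.2031] z axis [ 0.002 -0.004 -1.   ] q [-0.717  0.111  1.558 -0.002  1.469  0.241] F [-0.5  0.9  2.5] open 0.0
[ 0.1 -1.  -2.5]
```

The side force is lower than expected, so I'll lift and check the knob position by image code (my 12 views are used).

```bash
python3 -m jog '[[0,-1,0,0,0,0,255],[0,-2,0,0,0,0,255],[0,-2,-3,0,0,0,255],[0,-2,-7,0,0,0,255],[-2,-2,-10,0,0,0,255],[-5,-2,-12,0,0,0,255],[-5,-2,-12,0,0,0,255],[-5,-2,-12,0,0,0,255]]' >/dev/null
cat > kn.py <<'E'
from h import *
st()
W=cam('wrist');f,cx,cy,R,t=W;pw=lambda X:(lambda p:p[:2]/p[2]*f+[cx,cy])(R@X+t)
k=cv2.cvtColor(get_image('wrist'),cv2.COLOR_RGB2GRAY);s=cv2.cvtColor(get_image('side'),cv2.COLOR_RGB2GRAY)
for y in np.arange(-.01,.066,.004):
    o=[]
    for g,p in((k,pw(B2W((-.006,y,.23)))),(s,proj('side',B2W((-.008,y,.224))))):
        u,v=p.round().astype(int);o+=[(u,v),int(g[v-4:v+5,u-1:u+2].min()),int(g[v-2:v+3,u-1:u+2].mean())] if 5<v<414 and 5<u<554 else [0]
    print(round(y,3),*o)
E
python3 kn.py
```

```text
t 18.90 tcp box [-0.0586  0.0374  0.3247] z axis [ 0.005 -0.006 -1.   ] q [-7.900e-01 -2.000e-02  1.493e+00 -1.000e-03  1.661e+00  1.690e-01] F [ 0.7  1.  -1. ] open -0.0
-0.01 (np.int64(333), np.int64(147)) 98 131 (np.int64(320), np.int64(226)) 98 153
-0.006 (np.int64(329), np.int64(147)) 99 132 (np.int64(319), np.int64(226)) 34 111
-0.002 (np.int64(324), np.int64(147)) 57 83 (np.int64(317), np.int64(225)) 5 21
0.002 (np.int64(320), np.int64(147)) 52 55 (np.int64(316), np.int64(225)) 5 11
0.006 (np.int64(315), np.int64(147)) 52 55 (np.int64(314), np.int64(224)) 10 41
0.01 (np.int64(311), np.int64(147)) 51 57 (np.int64(313), np.int64(224)) 24 80
0.014 (np.int64(306), np.int64(147)) 124 143 (np.int64(311), np.int64(223)) 19 120
0.018 (np.int64(302), np.int64(147)) 143 154 (np.int64(310), np.int64(223)) 19 125
0.022 (np.int64(297), np.int64(147)) 151 156 (np.int64(308), np.int64(222)) 129 168
0.026 (np.int64(293), np.int64(147)) 151 156 (np.int64(307), np.int64(222)) 118 180
0.03 (np.int64(288), np.int64(147)) 155 159 (np.int64(306), np.int64(221)) 109 157
0.034 (np.int64(284), np.int64(148)) 139 162 (np.int64(304), np.int64(221)) 108 116
0.038 (np.int64(279), np.int64(148)) 140 162 (np.int64(303), np.int64(220)) 109 110
0.042 (np.int64(274), np.int64(148)) 141 162 (np.int64(301), np.int64(220)) 108 110
0.046 (np.int64(270), np.int64(148)) 145 163 (np.int64(300), np.int64(219)) 109 110
0.05 (np.int64(265), np.int64(148)) 150 163 (np.int64(299), np.int64(219)) 109 110
0.054 (np.int64(261), np.int64(148)) 158 176 (np.int64(297), np.int64(218)) 100 110
0.058 (np.int64(256), np.int64(148)) 191 192 (np.int64(296), np.int64(218)) 98 108
0.062 (np.int64(252), np.int64(148)) 190 191 (np.int64(294), np.int64(217)) 92 106
```

The knob is back right, at about y = +2 to +5 mm. To be sure of the stop, I'll press again until the force rises.

```bash
python3 -c "
from h import *
go((-.008,.04,.202),0)"
```

```text
shift cm [ 4.98 -0.2  11.92] turn [ 0.002  0.001 -0.002]
```

```bash
P="
from h import *
st();o=get_obs();print(Ro.from_rotvec(o['tool_rot']).inv().apply(o['contact_force']).round(1))"
python3 -m jog '[[2.5,-0.2,2,0,0,0,255],[5,-0.2,5,0,0,0,255],[5,-0.2,8,0,0,0,255],[5,-0.2,10.5,0,0,0,255],[5,-0.2,11.9,0,0,0,255],[5,-0.2,11.9,0,0,0,255],[5,-0.2,11.9,0,0,0,255]]' >/dev/null; python3 -c "$P"
python3 -m jog '[[0,0.7,0,0,0,0,255],[0,1.3,0,0,0,0,255],[0,1.8,0,0,0,0,255],[0,2.2,0,0,0,0,255],[0,2.2,0,0,0,0,255]]' >/dev/null; python3 -c "$P"
python3 -m jog '[[0,0.2,0,0,0,0,255],[0,0.4,0,0,0,0,255],[0,0.4,0,0,0,0,255]]' >/dev/null; python3 -c "$P"
```

```text
t 19.58 tcp box [-0.0076  0.041   0.2007] z axis [-0.001 -0.    -1.   ] q [-7.070e-01  6.400e-02  1.612e+00 -1.000e-03  1.467e+00  2.500e-01] F [-0.5  0.1  0.5] open 0.0
[-0.3 -0.4 -0.5]
t 20.00 tcp box [-0.0075  0.0176  0.203 ] z axis [ 0.    -0.001 -1.   ] q [-7.160e-01  1.120e-01  1.557e+00 -1.000e-03  1.472e+00  2.410e-01] F [-1.7  1.7  4.9] open -0.0
[-0.4 -2.4 -4.9]
t 20.25 tcp box [-0.0075  0.0152  0.2034] z axis [-0.003  0.003 -1.   ] q [-7.180e-01  1.200e-01  1.547e+00  1.000e-03  1.479e+00  2.390e-01] F [-5.8  7.5  4.1] open 0.0
[-0.4 -9.5 -4. ]
```

It is now firmly at the right stop, at 9.5 N. Next: retract, check and hand in.

```bash
python3 -m jog '[[0,-1,0,0,0,0,255],[0,-2,0,0,0,0,255],[0,-2,-3,0,0,0,255],[0,-2,-7,0,0,0,255],[-2,-2,-10,0,0,0,255],[-5,-2,-12,0,0,0,255],[-5,-2,-12,0,0,0,255],[-5,-2,-12,0,0,0,255]]' >/dev/null
python3 kn.py | head -8; python3 -c "
from station import finish_job
print(finish_job())"
```

```text
t 20.92 tcp box [-0.0582  0.0342  0.326 ] z axis [ 0.001 -0.    -1.   ] q [-0.79  -0.007  1.478  0.     1.67   0.169] F [ 0.2  0.6 -1.3] open 0.0
-0.01 (np.int64(330), np.int64(148)) 99 127 (np.int64(320), np.int64(226)) 58 135
-0.006 (np.int64(326), np.int64(148)) 102 128 (np.int64(319), np.int64(226)) 17 89
-0.002 (np.int64(321), np.int64(148)) 51 64 (np.int64(317), np.int64(225)) 7 17
0.002 (np.int64(317), np.int64(148)) 53 55 (np.int64(316), np.int64(225)) 4 12
0.006 (np.int64(312), np.int64(148)) 54 56 (np.int64(314), np.int64(224)) 4 55
0.01 (np.int64(308), np.int64(148)) 51 77 (np.int64(313), np.int64(224)) 33 101
0.014 (np.int64(303), np.int64(148)) 118 150 (np.int64(311), np.int64(223)) 27 130
the job is handed in; nothing more can be done
None
```

The job is handed in at about 21 s; no verdict was reported. I pushed the bolt left, pushed the pot in under the flap, drew the fingers out, and pushed the bolt back right.

**What the checks showed**
- **Bolt drawn:** it reached its left stop, where the force rose to 10 N.
- **Pot and flap:** the last picture, taken before re-locking, showed the pot in the box through the roof window. The flap hung shut, the sill was empty, and the bystanders in view stood where they were.
- **Bolt locked:** it met its right stop at 9.5 N. Image code then put the knob at about y = +1 to +4 mm in the box frame, against +2 mm when locked. The arm was clear of everything.

**What disagreed or went wrong**
- **Fingertips:** they stood about 2 cm behind the TCP instead of 8 mm ahead, so the first push on the bolt passed over the knob.
- **First push right:** it stopped just short of the end with low force, so I repeated it. Both right pushes also showed 4 to 6 N of upward force on the tip, which I did not explain.
- **Window check by image code:** comparing the roof window with the start picture was inconclusive, because every pixel differed. For the pot I relied on the picture instead.
- **After re-locking:** I had no views left, so I did not look at the pot and flap again after the last push.

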